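# Slats from the push-to-open slat box onto the drying stack

### The job

Press the sloping flap of the slat box in so that its catch lets go and it springs ajar, then swing it up wide open, so that it stands out of the way by itself. Take out the two wooden slats and lay them flat, side by side, as the third layer of the started drying stack: crosswise on the upper two slats and each right above one of the bottom two. Do not shift the slats already stacked or the things lying about.

Things in the scene. Friction and masses are not known exactly. Their poses are not given: they have to be found in the camera images.
- box: Plywood slat box with a sloping front, fixed to the table: 210 mm deep (x), 254 mm wide (y), 150 mm high at the back. Origin: middle of its footprint at table height; z up, x from its low front (robot side) to its high back. Its tray, closed by the grey flap, slopes up to the back at 0.42 rad (24 degrees); two loose slats lie in it.
- tray (a point): Middle of the front end of the box's tray floor. Axes: x up the slope, y across, z square to the slope (0.42 rad from vertical). Floor z=0, x 0 to 195 mm, inner width 230 mm; front wall at x=-12..0 up to z=32 mm; side walls 12 mm thick and back wall up to z=52 mm. Catch parts stand in the front corners (x under 30 mm, y beyond 80 mm either side).
- flap (a joint): Angle (rad) of the grey flap: 190 mm long, 226 wide, 10 thick, hinged at its upper, far edge. 0: shut and caught. Negative: pressed in; near -0.045 (9 mm, 12 N at the lower edge) the catch lets go, stop at -0.09; let go, it springs to 0.25 and does not lock again. A finger under its lower edge lifts it; it stays where left (friction 0.22 N m). 2.0: upright, 2.35: stop. Past 1.6: out of the way.
- flap_hinge (a point): Middle of the flap's hinge line (in its mid-thickness; tray x=190, z=47 mm). Its axes turn with the flap: x from lower edge to hinge, y along the hinge, z out of the flap's upper face; shut, they are parallel to the tray's.
- flap_edge (a point): Middle of the flap's lower (free) edge, on its upper face, 190 mm from the hinge; moves with the flap, axes as at flap_hinge.
- slat_a: Loose pale wooden slat, 160 x 36 x 20 mm, 60 g, in the box (its +y side) under the flap. Origin: centre of its underside; x along its length, y across, z out of its top. At the start it lies up the slope on the tray floor (centre at tray x=81 mm), with 25 mm or more free on each side.
- slat_b: The other such slat in the box, on its -y side.
- board: Fixed plywood board 200 x 200 x 12 mm under the started stack. Origin: centre of its underside, z up. The two lowest slats lie along its x at y=+50 and -50 mm, undersides at 12 mm; the next two lie on them along its y at x=+50 and -50 mm, undersides at 32, tops at 52 mm. The new slats belong on top along its x, centred at x=0, y=+50 and -50 mm, undersides at 52 mm.
- low_1: Slat of the same size, bottom layer, at board y = +50 mm; origin centre of underside, x along its length.
- low_2: Bottom layer slat at board y = -50 mm.
- mid_1: Second layer slat at board x = +50 mm, loose on the bottom two.
- mid_2: Second layer slat at board x = -50 mm, loose on the bottom two.
- jar: Bystander: clear jar with a metal cap, 70 mm wide, 85 mm high, origin under its centre.
- tape: Bystander: black tape roll lying flat, 76 mm wide, 19 mm high, origin under its centre.
- driver: Bystander: screwdriver lying on the table.

How it is judged:
By the outcome, as a careful person would: the job done as asked, in the order asked, and still so for the second after the job is handed in, with the robot touching nothing.
It also fails if it takes over 72 s, if anything falls off the work surface, if the arm or the gripper's body presses on something with over 40 N, if the wrist force passes 120 N, or if a joint passes its speed limit or range.

### The arm

A 7-joint arm with a two-finger parallel gripper is mounted at the origin on the work surface. World frame = base frame: x ahead of the robot, y to its left, z up, the work surface at z = 0. Lengths are in mm, angles in rad, forces in N, time in s.
With the tool pointing down it reaches from about 425 to 950 mm from the base axis. Payload 4.7 kg.
Tool frame: the origin (TCP) lies on the centre line of the jaws, within the pads' length; the fingertips stand 17 mm ahead of it and the grasp point (between the pads) lies 2 mm behind it (arm.tip_reach is the distance from the TCP to the fingertips, in mm); z points along the fingers, y is the line along which they close (so a half turn about z gives the same grasp; the last joint's range is limited). The gripper opens to 87 mm and grips with 3 to 60 N. Pads are 19 mm wide; open, the fingers measure 117 mm over their backs; the gripper's body (75 mm by 190 mm) begins 51 mm behind the grasp point.
Start: joints at [1.188, 0.469, -0.049, 1.532, 0.024, 1.141, -0.082], TCP at [233.91, -633.193, 239.573] pointing down, gripper open.
Joint ranges: [-2.59, 2.59], [-0.33, 1.99], [-1.39, 1.29], [0.1, 2.45], [-1.04, 4.18], [0.21, 1.99], [-2.66, 2.66]. Speed limits (rad/s): [2.57, 2.57, 3.14, 3.14, 3.14, 3.14, 3.14].

### API

Orientations are given as a rotation vector (axis times angle).
In Python, from rig import arm, capture, camera_params, nets gives the robot as it stands. The module is installed in compiled form; this text tells all that it offers.
- The arm moves only by the shell command python3 -m pendant 'ROWS' [OPENING] [FORCE]. ROWS is JSON, a list of rows, each a list of 2 entries, a list of its own where there are three numbers: the shift along the tool's x, y, z as a fraction of full scale, then the turn about the tool's z as a fraction of full scale. A call has 1 to 8 rows; each row shifts and turns the commanded pose from where the row before left it, along the tool's axes as they then stand; what a row does not reach is not made up. Full scale, the value 1, is 0.02 m for a shift and 0.1 rad for a turn. A row lasts 1/10 s, in which the tool goes at most 50 mm and 8.59 degrees, less where a joint would pass 70% of its speed; a pose out of reach is approached as far as the arm can. A call with a number of a shift or a turn outside -1 to 1 is refused whole. A call with a gripper value outside its range is refused whole. OPENING is the opening, from 0 (shut) to 1 (fully open), set as the call begins (- or left out, the last holds). The fingers move at their own pace and stop on an object; FORCE is the grip in N (left out, the last holds). Time passes only in rows, so rows that do not move let the fingers close. It gives the time, the measured TCP pose, the force, the opening and the grip force at its end, in the units of the state.
- arm.get_obs(): the state, without advancing time (a new reading comes with each control period).
- capture(name): name is "scene" or "top"; returns (picture, depth): 400x640x3 uint8, red, green, blue; 400x640 float32, mm along the optical axis (not along the pixel's ray), 0 where there is no reading.
- camera_params(name): a dict with "intrinsics" (3x3 intrinsics, pixels), "dist" ([k1, k2, p1, p2, k3] as OpenCV has them; the pictures are not rectified), "rvec" (rotation vector, rad) and "tvec" (3), from world to camera coordinates, as OpenCV has them. Camera axes: x right, y down, z forward; pixel columns grow to the right and rows downward; lengths in mm; the calibration is good to about 2 mm. A picture is of the moment at which its call begins. camera_params takes no time and is no camera call.
- arm.sign_off(): hands the job in; it is judged then, once.
Trained networks look in the newest picture that a camera, given by its name, has taken for a name from the list of things; names that differ only in an ending like _2 or _b are one class to them, and where a whole thing is asked for, a point or a joint stands for the part that bears it (a point fixed in the world has none). Each returns a list of dicts, best first, with "conf" (0 to 1); they miss things now and then, are a little off and sometimes report something else, mostly with a low value. They report only what shows in the picture. A call takes as long as a camera call.
- nets.look_for(camera, target): "bbox" ([left, top, width, height] as shares, 0 to 1, of the picture: columns of its width, rows of its height, round what is visible of it).
- nets.regions_of(camera, target): "region" (400x640 bool, what is visible of it) and "bbox" ([left, top, width, height] as shares, 0 to 1, of the picture: columns of its width, rows of its height, round what is visible of it).
The state is a dict: "time_s": time; "q": joint angles; "joint_velocities": joint speeds; "effort": joint torques, N m; "ee_pos": TCP position; "tool_rot": TCP orientation; "wrist_force": force on the tool from outside, world axes, zero at the start; "wrist_torque": the same for the moment, N m; "opening": opening from 0.0 (shut) to 1.0 (fully open); "grip_force": force on a finger pad.
Only numpy, scipy, OpenCV 4.12 (cv2) and the standard library are available. Lean on these libraries where they do the work, as an engineer would, in place of code of your own. Each camera call takes 0.05 s, during which the arm holds its last target. There are 200 camera calls.

## Working session

There is one attempt and no reset: what is moved stays moved. The work goes in short steps, Python scripts to look and compute and a shell command to move; the robot and the scene stay as the last step left them, time stands still between calls to the robot, and variables do not carry over. Pictures are saved under pics/ and viewed, at most 10 in all, crops included, and the job is handed in when it is done.

```bash
mkdir -p pics
cat > h.py <<'E'
import numpy as np, cv2
from scipy.spatial.transform import Rotation as R
from rig import arm, capture, camera_params, nets
def pts(cam, depth, mask=None):
    p=camera_params(cam); K=np.array(p["intrinsics"],float); d=np.array(p["dist"],float)
    m=depth>0
    if mask is not None: m&=mask
    v,u=np.nonzero(m)
    n=cv2.undistortPoints(np.stack([u,v],1).astype(float)[:,None],K,d)[:,0]
    z=depth[v,u].astype(float)
    P=np.c_[n*z[:,None],z]
    Rm=cv2.Rodrigues(np.array(p["rvec"],float))[0]; t=np.array(p["tvec"],float).ravel()
    return (P-t)@Rm, np.stack([u,v],1)
E
python3 - <<'E'
from h import *
for c in("scene","top"):
    im,d=capture(c); cv2.imwrite(f"pics/{c}0.png",im[:,:,::-1]); np.save(f"pics/{c}0.npy",d)
    p=camera_params(c); Rm=cv2.Rodrigues(np.array(p["rvec"],float))[0]; print(c,(-Rm.T@np.array(p["tvec"]).ravel()).round(),Rm[2].round(2))
    for n in("box","flap","slat_a","board","low_1","mid_1","jar","tape","driver"):
        for r in nets.regions_of(c,n)[:4]:
            if r["conf"]<.3: continue
            P,_=pts(c,d,r["region"]); print(n,round(r["conf"],2),np.round(np.array(r["bbox"])*[640,400,640,400]),np.median(P,0).round() if len(P) else None,np.percentile(P,[2,98],axis=0).round().tolist() if len(P) else None)
o=arm.get_obs(); print(o, R.from_rotvec(o["tool_rot"]).as_matrix().round(3), arm.tip_reach)
E
```

```text
scene [1023. 1000.  918.] [-0.38 -0.71 -0.59]
box 0.63 [206. 146. 104.  80.] [ 637. -104.   96.] [[501.0, -296.0, 6.0], [710.0, -48.0, 149.0]]
flap 0.94 [223. 149.  81.  41.] [ 587. -174.  108.] [[460.0, -298.0, 3.0], [672.0, -68.0, 145.0]]
board 0.96 [253. 245. 101.  67.] [649. 239.  12.] [[537.0, 80.0, 2.0], [733.0, 274.0, 16.0]]
low_1 0.76 [280. 270.  50.  28.] [638. 232.  31.] [[602.0, 206.0, 13.0], [712.0, 243.0, 35.0]]
low_1 0.71 [262. 247.  45.  22.] [639. 132.  30.] [[603.0, 87.0, 11.0], [714.0, 145.0, 35.0]]
mid_1 0.84 [265. 246.  41.  48.] [688. 185.  51.] [[666.0, 99.0, 27.0], [704.0, 254.0, 55.0]]
mid_1 0.71 [299. 233.  41.  45.] [589. 185.  51.] [[568.0, 100.0, 34.0], [604.0, 253.0, 55.0]]
jar 0.67 [282. 124.  19.  29.] [ 382. -405.   54.] [[345.0, -448.0, 2.0], [405.0, -390.0, 88.0]]
tape 0.76 [326. 195.  22.  22.] [424. -22.  16.] [[388.0, -55.0, 2.0], [456.0, 15.0, 22.0]]
tape 0.7 [298. 232.  41.  44.] [589. 184.  51.] [[568.0, 98.0, 34.0], [604.0, 253.0, 55.0]]
tape 0.47 [209. 146. 104.  82.] [ 636. -104.   95.] [[499.0, -298.0, 3.0], [710.0, -48.0, 149.0]]
driver 0.
[... 1389 characters left out ...]
.08229734]), 'joint_velocities': array([ 2.73708635e-04,  6.36995752e-04, -7.26764662e-05, -1.09477801e-03,
        1.63581717e-04, -5.68012187e-04,  2.04925685e-03]), 'effort': array([-6.19339903e-05, -5.07844913e+01, -8.06705095e-02, -2.36461043e+01,
       -6.12876308e-02,  3.11115780e-02, -1.96365266e-05]), 'ee_pos': array([ 233.88783194, -633.1914117 ,  239.57825379]), 'tool_rot': array([3.09250350e+00, 5.52855035e-01, 1.00129301e-05]), 'wrist_force': array([-0.0203751 , -0.2965426 , -0.33287299]), 'wrist_torque': array([-0.00014154,  0.00784051, -0.01786215]), 'grip_force': 0.0, 'opening': 0.9996478633824069} [[ 0.938  0.346  0.   ]
 [ 0.346 -0.938 -0.   ]
 [-0.     0.    -1.   ]] 17.0
```

View pics/scene0.png

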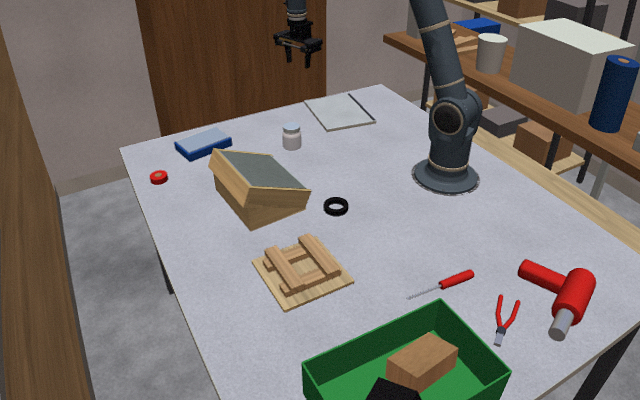

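View pics/top0.png

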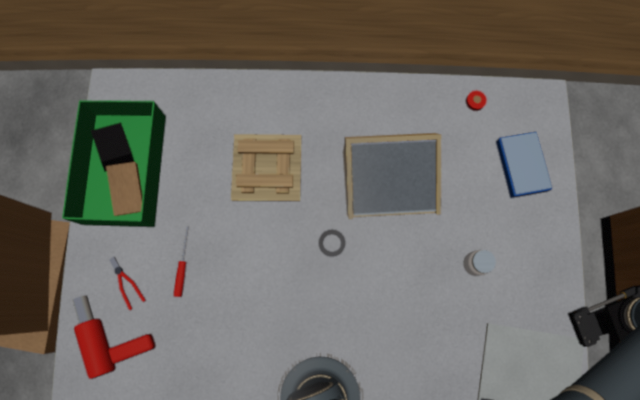

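The box sits at top-view px (393,175), low side toward the robot. The stack is at (266,168), the tape at (332,243) and the jar at (480,262). The flap is shut and nothing stands between the arm and the box at travel height. Next I fit the frames exactly.

Run:
```python
from h import *
from scipy.optimize import least_squares
def rect(P): 
    (c,s,a)=cv2.minAreaRect(P[:,:2].astype(np.float32)); return np.round(c,1),np.round(s,1),round(a,2)
for c in("top","scene"):
    d=np.load(f"pics/{c}0.npy"); P,_=pts(c,d)
    B=P[(abs(P[:,0]-600)<160)&(abs(P[:,1]+178)<160)&(P[:,2]>25)&(P[:,2]<170)]
    print(c,"box rect",rect(B),"zmax",np.percentile(B[:,2],99.5).round(1))
    F=P[(abs(P[:,0]-585)<70)&(abs(P[:,1]+180)<90)&(P[:,2]>60)]
    A=np.c_[F[:,:2],np.ones(len(F))]; k=np.linalg.lstsq(A,F[:,2],rcond=None)[0]
    print("plane",k.round(4),"slope",np.arctan(np.hypot(*k[:2])).round(3),"yaw",np.arctan2(k[1],k[0]).round(4),"resid",np.std(F[:,2]-A@k).round(2))
    S=P[(abs(P[:,0]-635)<130)&(abs(P[:,1]-175)<130)]
    print("board",rect(S[(S[:,2]>7)&(S[:,2]<16)]))
    M=S[(S[:,2]>46)&(S[:,2]<60)]
    for lab,m in(("mid_far",M[M[:,0]>637]),("mid_near",M[M[:,0]<637])): print(lab,rect(m),np.median(m,0).round(1))
```

```text
top box rect (array([ 584.1, -157.8]), array([252.1, 302.5]), 5.08) zmax 154.7
plane [ 4.399000e-01  3.520000e-02 -1.425868e+02] slope 0.416 yaw 0.0799 resid 2.72
board (array([633.7, 174.7]), array([255.5, 255. ]), 0.18)
mid_far (array([682. , 175.3]), array([ 38.8, 157.7]), 0.71) [681.5 178.4  53.2]
mid_near (array([582.4, 173.6]), array([ 38. , 158.3]), 1.27) [581.8 175.   52.9]
scene box rect (array([ 601.3, -182.2]), array([224.2, 266. ]), 4.69) zmax 151.9
plane [ 4.492000e-01  3.010000e-02 -1.507314e+02] slope 0.423 yaw 0.0669 resid 1.3
board (array([647.9, 162.5]), array([227.8, 227. ]), 1.58)
mid_far (array([685. , 173.3]), array([ 38.4, 161.6]), 0.87) [686.2 181.4  51.8]
mid_near (array([585.3, 173.7]), array([ 38.2, 164.3]), 1.51) [586.  179.6  51.4]
```

```bash
cat >> h.py <<'E'
def go(target,yaw=None,opn=None):
    o=arm.get_obs(); M=R.from_rotvec(o["tool_rot"]).as_matrix(); y0=np.arctan2(M[1,0],M[0,0])
    e=M.T@(np.array(target)-o["ee_pos"])
    print("t",round(o["time_s"],2),"pos",o["ee_pos"].round(1),"yaw",round(y0,3),"shift units",(e/20).round(2),"turn units",None if yaw is None else round((y0-yaw)/.1,2),"F",o["wrist_force"].round(1))
    if yaw is not None:
        c,s=np.cos(yaw),np.sin(yaw); M=np.array([[c,s,0],[s,-c,0],[0,0,-1]]); print(" shift units after the turn",(M.T@(np.array(target)-o["ee_pos"])/20).round(2))
E
python3 - <<'E'
from h import *
for c in("top","scene"):
    im,d=capture(c); r=nets.regions_of(c,"flap")[0]; print(r["conf"])
    m=r["region"]; m=cv2.morphologyEx(m.astype(np.uint8),cv2.MORPH_OPEN,np.ones((3,3)))>0
    hsv=cv2.cvtColor(im,cv2.COLOR_RGB2HSV); m&=(hsv[...,1]<60)
    P,_=pts(c,d,m)
    # project on plane: rays at the flap plane suppress depth noise at edges
    P=P[P[:,2]>55]
    (cc,s,a)=cv2.minAreaRect(P[:,:2].astype(np.float32)); print(c,np.round(cc,1),np.round(s,1),round(a,2))
    yaw=.078; ex=np.array([np.cos(yaw),np.sin(yaw)]); ey=np.array([-ex[1],ex[0]])
    print(" along",np.percentile(P[:,:2]@ex,[.5,2,98,99.5]).round(1)," across",np.percentile(P[:,:2]@ey,[.5,2,98,99.5]).round(1), "z",np.percentile(P[:,2],[1,99]).round(1))
    q=np.median(P,0); print(" med",q.round(1))
go([490,-187,150],.078)
E
```

```text
0.88
top [ 585.4 -181.8] [182.4 227.5] 4.76
 along [481.4 484.2 654.8 657.9]  across [-338.5 -335.2 -117.5 -114.2] z [ 68.7 147.1]
 med [ 587.2 -180.3  109.5]
0.66
scene [ 584.2 -182.7] [177.9 230. ] 4.29
 along [481.7 485.3 653.1 656.4]  across [-339.9 -334.4 -119.2 -115.8] z [ 67.6 144.7]
 med [ 589.5 -172.   109.1]
t 1.2 pos [ 233.9 -633.2  239.6] yaw 0.354 shift units [ 19.74 -16.49   4.48] turn units 2.76 F [-0.   0.2  0.1]
 shift units after the turn [ 14.51 -21.24   4.48]
```

```bash
python3 -m pendant '[[[0,0,0],0.92],[[0,0,0],0.92],[[0,0,0],0.92],[[0.7,-0.96,0.1],0],[[0.7,-0.96,0.1],0],[[0.7,-0.96,0.1],0],[[0.7,-0.96,0.1],0],[[0.7,-0.96,0.1],0]]' 0
python3 -m pendant '[[[0.7,-0.96,0.3],0],[[0.7,-0.96,0.3],0],[[0.7,-0.96,0.3],0],[[0.7,-0.96,0.3],0],[[0.7,-0.96,0.3],0],[[0.7,-0.96,0.3],0],[[0.7,-0.96,0.3],0],[[0.7,-0.96,0.3],0]]'
python3 -m pendant '[[[0.7,-0.96,0.4],0],[[0.7,-0.96,0.4],0],[[0.7,-0.96,0.4],0],[[0.7,-0.96,0.4],0],[[0.7,-0.96,0.4],0],[[0.7,-0.96,0.4],0],[[0.7,-0.96,0.4],0],[[0,0,0],0]]'
python3 -c "
from h import *
go([506,-188,100],.078)"
```

```text
time_s: 2.0
ee_pos: [296.7, -531.2, 229.6]
tool_rot: [3.139, 0.122, 0.0]
wrist_force: [0.9, 0.5, 0.3]
opening: 0.355
grip_force: 0.0
time_s: 2.8
ee_pos: [396.5, -369.5, 181.6]
tool_rot: [3.139, 0.122, 0.001]
wrist_force: [-0.2, 0.3, 0.3]
opening: 0.004
grip_force: 0.0
time_s: 3.6
ee_pos: [484.6, -224.8, 124.8]
tool_rot: [-3.136, -0.132, 0.0]
wrist_force: [-0.5, 1.0, -0.1]
opening: 0.005
grip_force: 0.0
t 3.6 pos [ 484.6 -224.8  124.8] yaw 0.084 shift units [ 1.22 -1.74  1.25] turn units 0.06 F [-0.5  1.  -0.1]
 shift units after the turn [ 1.21 -1.75  1.24]
```

```bash
python3 -m pendant '[[[0.6,-0.87,0.4],0],[[0.6,-0.87,0.4],0],[[0,0,0.5],0],[[0,0,0.5],0],[[0,0,0.2],0],[[0,0,0.2],0],[[0,0,0],0]]'
```

```text
time_s: 4.3
ee_pos: [505.7, -193.5, 82.7]
tool_rot: [3.138, 0.12, 0.006]
wrist_force: [-0.2, 1.5, 5.9]
opening: 0.009
grip_force: 2.7
```

```bash
python3 -m pendant '[[[0,0,0.15],0],[[0,0,0.15],0],[[0,0,0],0]]'; python3 -m pendant '[[[0,0,0.15],0],[[0,0,0],0]]'
```

```text
time_s: 4.6
ee_pos: [506.0, -194.0, 77.1]
tool_rot: [3.137, 0.119, 0.007]
wrist_force: [-0.3, 1.7, 7.0]
opening: 0.001
grip_force: 2.9
time_s: 4.8
ee_pos: [506.5, -194.1, 75.1]
tool_rot: [3.137, 0.119, 0.009]
wrist_force: [-1.0, 2.2, 15.0]
opening: 0.007
grip_force: 6.4
```

```bash
python3 -m pendant '[[[0,0,-0.6],0],[[-0.3,0,-0.9],0],[[-0.5,0,-0.9],0],[[-0.7,0,-0.9],0],[[-0.7,0,-0.5],0],[[0,0,0],0]]'
python3 - <<'E'
from h import *
im,d=capture("scene"); cv2.imwrite("pics/s1.png",cv2.resize(im[120:250,180:340,::-1],(800,650))[:600])
P,_=pts("scene",d); yaw=.078; ex=np.array([np.cos(yaw),np.sin(yaw)]); ey=np.array([-ex[1],ex[0]])
a=P[:,:2]@ex; b=P[:,:2]@ey+227
m=(a>475)&(a<650)&(P[:,2]>50)&(P[:,2]<200)&(abs(b)<100)
for lo in range(470,650,20):
    k=m&(a>=lo)&(a<lo+20)&(b>40)
    if k.sum(): print(lo,np.median(P[k,2]).round(1),k.sum())
go([470,-190,100],.078)
E
```

```text
time_s: 5.4
ee_pos: [458.8, -197.6, 149.6]
tool_rot: [3.138, 0.116, 0.001]
wrist_force: [0.4, -0.1, 0.0]
opening: 0.002
grip_force: 0.0
470 110.5 52
490 113.8 69
510 118.2 66
530 121.6 79
550 125.9 77
570 129.9 73
590 134.1 74
610 137.4 72
630 142.1 72
t 5.45 pos [ 459.7 -197.1  149. ] yaw 0.075 shift units [ 0.54 -0.32  2.45] turn units -0.03 F [ 0.1 -0.4 -0.6]
 shift units after the turn [ 0.54 -0.31  2.45]
```

View pics/s1.png

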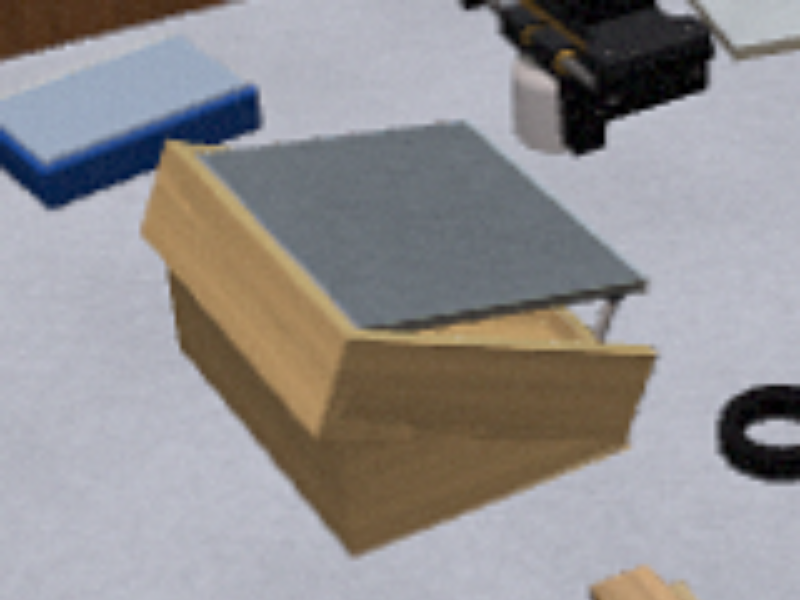

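The flap is ajar: its lower edge stands clear of the front wall, with an open gap at crop px (600,310). It fits θ≈0.23. I'll bring the fingertips down in front of the edge and push on it.

```bash
python3 -m pendant '[[[0,-0.3,0.8],0],[[0,0,0.8],0],[[0,0,0.75],0],[[0.4,0,0],0],[[0.3,0,0],0],[[0,0,0],0]]'; python3 -m pendant '[[[0.2,0,0],0],[[0,0,0],0]]';  python3 -m pendant '[[[0.1,0,0],0],[[0,0,0],0]]'
```

```text
time_s: 6.05
ee_pos: [473.5, -188.6, 101.1]
tool_rot: [-3.139, -0.122, 0.006]
wrist_force: [-3.6, -0.4, -2.5]
opening: 0.005
grip_force: 2.4
time_s: 6.25
ee_pos: [473.7, -188.5, 100.5]
tool_rot: [-3.138, -0.12, 0.016]
wrist_force: [-11.2, -1.7, 0.8]
opening: 0.005
grip_force: 5.5
time_s: 6.45
ee_pos: [473.8, -188.5, 100.1]
tool_rot: [-3.138, -0.119, 0.022]
wrist_force: [-13.6, -0.8, 2.1]
opening: 0.009
grip_force: 6.9
```

Contact, about 14 N. Now up with friction.

```bash
python3 -m pendant '[[[0,0,-0.25],0],[[0,0,-0.25],0],[[0,0,-0.25],0]]'; python3 -m pendant '[[[0,0,-0.25],0],[[0,0,-0.25],0],[[0,0,-0.25],0],[[0,0,0],0]]'
python3 - <<'E'
from h import *
im,d=capture("scene"); cv2.imwrite("pics/s2.png",cv2.resize(im[120:250,180:340,::-1],(800,650))[:600])
P,_=pts("scene",d); yaw=.078; ex=np.array([np.cos(yaw),np.sin(yaw)]); ey=np.array([-ex[1],ex[0]])
a=P[:,:2]@ex; b=P[:,:2]@ey+227
for lo in range(470,650,40):
    k=(P[:,2]>50)&(P[:,2]<200)&(a>=lo)&(a<lo+20)&(b>40)&(b<100)
    if k.sum(): print(lo,np.median(P[k,2]).round(1),k.sum())
E
```

```text
time_s: 6.75
ee_pos: [472.2, -188.6, 114.2]
tool_rot: [-3.137, -0.119, 0.027]
wrist_force: [-14.2, -1.4, -3.9]
opening: 0.003
grip_force: 7.7
time_s: 7.15
ee_pos: [471.5, -188.6, 129.5]
tool_rot: [-3.137, -0.118, 0.029]
wrist_force: [-17.0, -1.2, -0.2]
opening: 0.002
grip_force: 9.0
470 142.7 122
510 142.3 79
550 143.1 78
590 144.0 85
630 144.8 80
```

```bash
python3 -m pendant '[[[0.03,0,-0.47],0],[[0.03,0,-0.47],0],[[0.08,0,-0.47],0],[[0.08,0,-0.46],0],[[0.13,0,-0.46],0],[[0.13,0,-0.46],0],[[0.17,0,-0.45],0],[[0.17,0,-0.45],0]]'
python3 -c "
from h import *
im,d=capture('scene'); cv2.imwrite('pics/s3.png',cv2.resize(im[100:230,180:340,::-1],(800,650))[:600])"
```

```text
time_s: 8.0
ee_pos: [484.2, -187.7, 202.8]
tool_rot: [-3.136, -0.117, 0.044]
wrist_force: [-26.9, -0.9, 7.8]
opening: 0.002
grip_force: 13.4
```

View pics/s3.png

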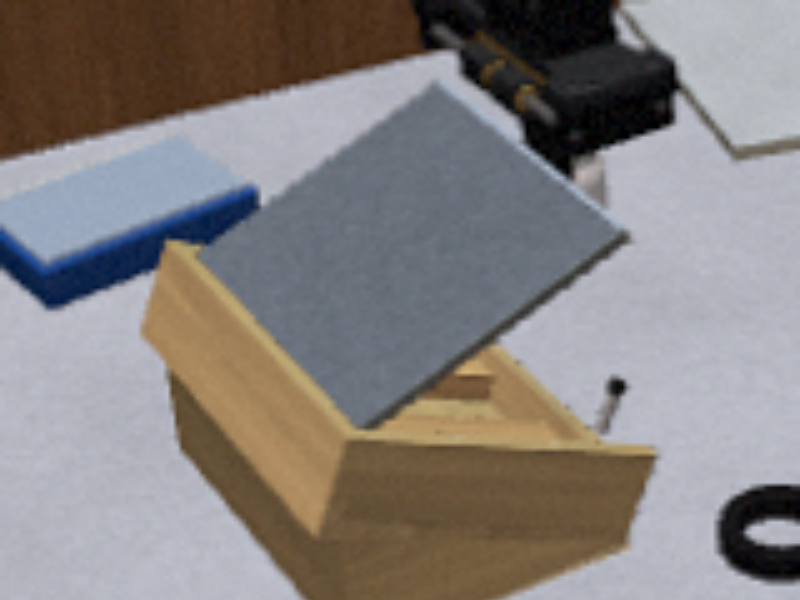

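The flap is following at α≈0.45, and the slats show beneath it at crop (470,385). I continue along the arc with less push.

```bash
python3 -m pendant '[[[0.1,0,-0.43],0],[[0.18,0,-0.43],0],[[0.22,0,-0.42],0],[[0.24,0,-0.41],0],[[0.28,0,-0.4],0],[[0.28,0,-0.39],0],[[0.32,0,-0.37],0],[[0.33,0,-0.36],0]]'
python3 -m pendant '[[[0.36,0,-0.34],0],[[0.36,0,-0.33],0],[[0.4,0,-0.31],0],[[0.4,0,-0.3],0],[[0.42,0,-0.27],0],[[0.43,0,-0.26],0],[[0.45,0,-0.23],0],[[0.45,0,-0.2],0]]'
python3 -c "
from h import *
im,d=capture('scene'); cv2.imwrite('pics/s4.png',cv2.resize(im[80:230,180:340,::-1],(640,600)))"
```

```text
time_s: 8.85
ee_pos: [531.7, -184.6, 271.6]
tool_rot: [3.138, 0.119, -0.011]
wrist_force: [-7.6, -0.1, 4.3]
opening: 0.005
grip_force: 4.0
time_s: 9.65
ee_pos: [601.4, -177.9, 314.3]
tool_rot: [-3.138, -0.123, 0.0]
wrist_force: [-2.0, -0.1, -0.8]
opening: 0.005
grip_force: 0.6
```

View pics/s4.png

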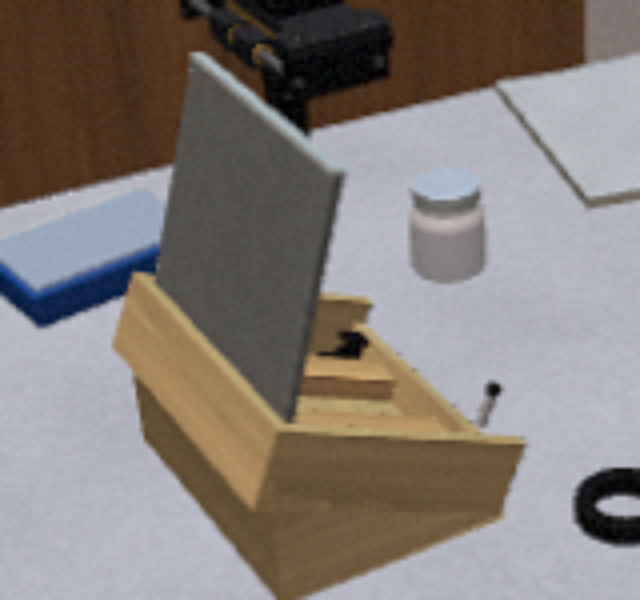

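```bash
python3 -m pendant '[[[0.5,0,0],0],[[0.5,0,0],0],[[0.5,0,0],0],[[0.5,0,0],0],[[0.5,0,0],0],[[0.5,0,0],0],[[0.5,0,0],0],[[0.5,0,0],0]]'
python3 -m pendant '[[[0,0,0],0],[[-0.7,0,0],0],[[-1,0,0],0],[[-1,0,0],0],[[-1,0,0],0],[[-1,0,0],0],[[-1,0,0],0],[[-1,0,0],0]]' 0.6
python3 - <<'E'
from h import *
yaw=.078; ex=np.array([np.cos(yaw),np.sin(yaw)]); ey=np.array([-ex[1],ex[0]])
im,d=capture("scene"); cv2.imwrite("pics/s5.png",cv2.resize(im[80:230,180:340,::-1],(640,600)))
P,_=pts("scene",d); a=P[:,:2]@ex; b=P[:,:2]@ey+227
for lo in range(150,345,30):
    k=(P[:,2]>lo)&(P[:,2]<lo+30)&(abs(b)<100)&(a>620)&(a<780); print(lo,np.median(a[k]).round(1) if k.any() else None,k.sum())
im,d=capture("top"); cv2.imwrite("pics/t5.png",cv2.resize(im[120:240,320:460,::-1],(700,600)))
for r in nets.regions_of("top","slat_a")[:6]:
    P,_=pts("top",d,r["region"]); m=(P[:,2]>30)&(P[:,2]<140); P=P[m]
    if len(P): print(round(r["conf"],2),np.round(np.array(r["bbox"])*[640,400,640,400]),(np.percentile(P[:,:2]@ex,[3,50,97])).round(1),(np.percentile(P[:,:2]@ey+227,[3,50,97])).round(1),cv2.minAreaRect(P[:,:2].astype(np.float32)))
E
```

```text
time_s: 10.5
ee_pos: [680.8, -172.2, 313.7]
tool_rot: [-3.139, -0.122, 0.002]
wrist_force: [-1.3, -1.0, -0.9]
opening: 0.0
grip_force: 0.6
time_s: 11.3
ee_pos: [546.1, -182.8, 314.8]
tool_rot: [3.139, 0.122, 0.002]
wrist_force: [-0.1, -0.2, 0.3]
opening: 0.58
grip_force: 0.0
150 666.3 213
180 670.4 155
210 675.7 170
240 681.3 172
270 686.8 180
300 691.2 287
330 687.6 26
0.69 [366. 152.  18.  58.] [498.2 540.1 625.4] [28.9 51.8 64.6] ((582.8389892578125, -136.8046417236328), (151.72903442382812, 40.40338897705078), 3.7544524669647217)
0.51 [403. 180.   8.  17.] [532.4 553.5 570.2] [-43.4 -35.6 -32.8] ((568.5210571289062, -221.6990966796875), (42.789276123046875, 11.384334564208984), 3.0381600856781006)
```

View pics/t5.png

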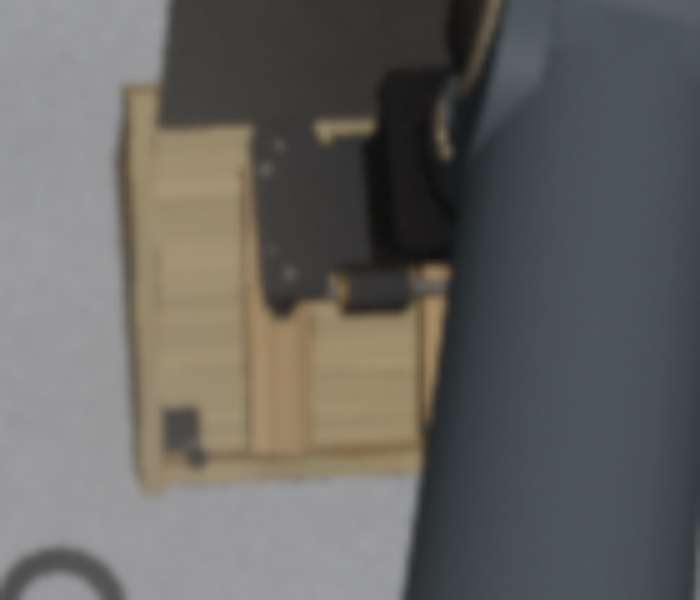

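```bash
python3 -m pendant '[[[-0.5,-1,0],0],[[-0.5,-1,0],0],[[-0.5,-1,0],0],[[0,-1,0],0],[[0,-1,0],0],[[0,-1,0],0],[[0,-1,0],0],[[0,-1,0],0]]'; python3 -m pendant '[[[0,-1,0],0],[[0,-1,0],0],[[0,-1,0],0],[[0,-1,0],0],[[0,0,0],0]]'
python3 - <<'E'
from h import *
yaw=.078; c,s=np.cos(.42),np.sin(.42)
ex=np.array([np.cos(yaw),np.sin(yaw),0]); ey=np.array([-ex[1],ex[0],0]); ez=np.array([0,0,1.])
X=c*ex+s*ez; Z=-s*ex+c*ez; O=503.2*ex-227*ey+21*ez; print("O",O.round(1))
for cam in("top","scene"):
    im,d=capture(cam)
    if cam=="top": cv2.imwrite("pics/t6.png",cv2.resize(im[120:240,320:460,::-1],(700,600)))
    P,_=pts(cam,d); T=np.c_[(P-O)@X,(P-O)@ey,(P-O)@Z]
    f=T[(T[:,0]>30)&(T[:,0]<140)&(abs(T[:,1])<100)&(T[:,2]<40)&(T[:,2]>-15)]; print(cam,"z hist",np.histogram(f[:,2],bins=np.arange(-12,40,4))[0])
    zf=np.median(f[f[:,2]<10][:,2]); print("floor",zf.round(1))
    for sgn in(1,-1):
        g=T[(T[:,0]>-5)&(T[:,0]<185)&(T[:,1]*sgn>10)&(T[:,1]*sgn<95)&(T[:,2]>zf+14)&(T[:,2]<zf+27)]
        (cc,sz,a)=cv2.minAreaRect(g[:,:2].astype(np.float32)); print(sgn,len(g),np.median(g,0).round(1),np.percentile(g,[3,97],axis=0).round(1).tolist(),np.round(cc,1),np.round(sz,1),round(a,1))
E
```

```text
time_s: 12.25
ee_pos: [505.4, -24.0, 314.6]
tool_rot: [-3.139, -0.124, -0.002]
wrist_force: [-0.3, 0.1, -0.3]
opening: 0.601
grip_force: 0.0
time_s: 12.75
ee_pos: [498.7, 58.2, 314.8]
tool_rot: [-3.137, -0.132, -0.002]
wrist_force: [0.1, -0.6, 0.3]
opening: 0.598
grip_force: 0.0
O [ 519.4 -187.1   21. ]
top z hist [  0 102 565 845 164  14  50 383 530 105   3   0]
floor 0.7
1 788 [76.9 46.3 20.6] [[-1.2, 28.7, 15.5], [155.1, 64.4, 25.9]] [76.1 60.2] [164.5  78.4] 5.3
-1 812 [ 77.2 -51.5  20.7] [[-1.3, -70.0, 16.0], [155.4, -33.4, 25.7]] [ 78.2 -53.6] [ 80.1 164.6] 89.5
scene z hist [  0   0  60  29  25  22  25 186  34   0   0   0]
floor 0.2
1 169 [62.4 40.2 19.2] [[-2.1, 19.9, 16.7], [135.8, 52.4, 25.2]] [68.3 43. ] [149.3  49.7] 6.1
-1 236 [ 33.3 -49.8  18.5] [[-2.9, -89.2, 15.0], [102.6, -18.6, 26.1]] [ 46.9 -60.2] [ 79.2 117.4] 78.6
```

View pics/t6.png

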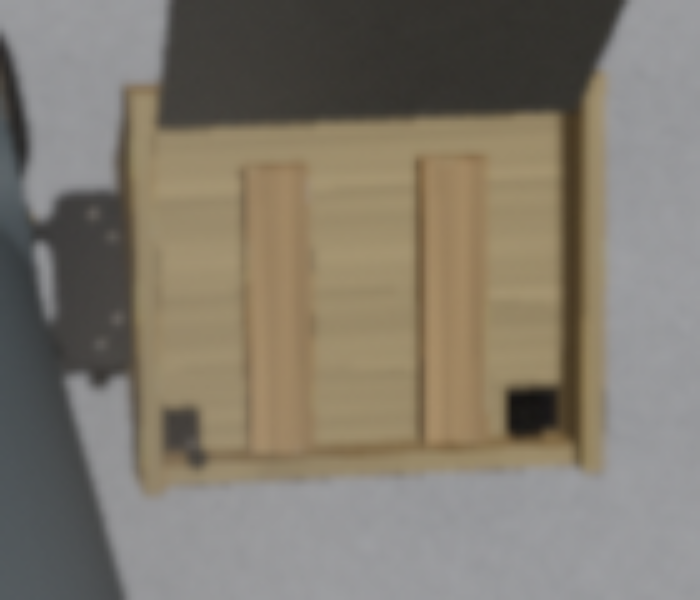

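The flap stands open and leans back. Slat_a is at crop (277,308) and slat_b at (452,300), both clear on each side. I move to slat_a.

```bash
python3 -c "
from h import *
go([583.3,-135.5,170],.075)"
```

```text
t 12.85 pos [498.8  54.5 314.4] yaw 0.079 shift units [3.46 9.8  7.23] turn units 0.04 F [-0.  -0.2 -0.1]
 shift units after the turn [3.5  9.79 7.22]
```

```bash
python3 -m pendant '[[[0.35,0.98,0.6],0],[[0.35,0.98,0.6],0],[[0.35,0.98,0.6],0],[[0.35,0.98,0.6],0],[[0.35,0.98,0.6],0],[[0.35,0.98,0.8],0],[[0.35,0.98,0.8],0],[[0.35,0.98,0.8],0]]' 0.75
python3 -m pendant '[[[0.35,0.98,0.8],0],[[0.35,0.98,0.9],0],[[0,0,0],0]]'
python3 -c "
from h import *
go([583.3,-135.5,78],.075)"
```

```text
time_s: 13.65
ee_pos: [566.6, -100.4, 205.6]
tool_rot: [3.138, 0.118, 0.001]
wrist_force: [-0.5, 0.2, 0.5]
opening: 0.749
grip_force: 0.0
time_s: 13.95
ee_pos: [582.0, -140.9, 169.4]
tool_rot: [3.138, 0.111, -0.007]
wrist_force: [-0.2, -0.6, -1.4]
opening: 0.751
grip_force: 0.0
t 13.95 pos [ 582.  -140.9  169.4] yaw 0.071 shift units [ 0.11 -0.27  4.57] turn units -0.04 F [-0.2 -0.6 -1.4]
 shift units after the turn [ 0.09 -0.26  4.57]
```

```bash
python3 -m pendant '[[[0.05,0,0.8],0],[[0,0,0.8],0],[[0,0,0.8],0],[[0,0,0.8],0],[[0,0,0.6],0],[[0,0,0.4],0],[[0,0,0.2],0],[[0,0,0],0]]' 0.75; python3 -c "
from h import *
go([583.3,-135.5,78],.075)"
```

```text
time_s: 14.75
ee_pos: [584.1, -135.7, 84.2]
tool_rot: [-3.139, -0.122, 0.0]
wrist_force: [-0.3, -0.6, 0.6]
opening: 0.747
grip_force: 0.0
t 14.75 pos [ 584.1 -135.7   84.2] yaw 0.078 shift units [-0.04 -0.01  0.31] turn units 0.03 F [-0.3 -0.6  0.6]
 shift units after the turn [-0.04 -0.01  0.31]
```

```bash
python3 -m pendant '[[[0,0,0.2],0],[[0,0,0.1],0],[[0,0,0],0]]'; python3 -m pendant '[[[0,0,0],0],[[0,0,0],0],[[0,0,0],0],[[0,0,0],0],[[0,0,0],0],[[0,0,0],0]]' 0.3 20
```

```text
time_s: 15.05
ee_pos: [584.1, -135.7, 78.4]
tool_rot: [3.139, 0.122, 0.0]
wrist_force: [0.1, 0.5, -1.0]
opening: 0.747
grip_force: 0.0
time_s: 15.65
ee_pos: [584.1, -135.7, 78.4]
tool_rot: [3.139, 0.122, 0.0]
wrist_force: [0.5, -0.1, 0.4]
opening: 0.407
grip_force: 20.0
```

```bash
python3 -m pendant '[[[0,0,-0.4],0],[[0,0,-0.8],0],[[-0.2,0,-1],0],[[-0.3,0,-1],0],[[-0.3,-0.2,-1],0],[[0,-0.6,-1],0],[[0,-1,-1],0],[[0,-1,-0.8],0]]'
python3 -m pendant '[[[0,-1,0],0],[[0,-1,0],0],[[0,-1,0],0],[[0,-1,0],0],[[0,-1,0],0],[[0.2,-1,0],0],[[0.3,-1,0],0],[[0.4,-1,0],0]]'
python3 -c "
from h import *
print(arm.get_obs()['grip_force'],arm.get_obs()['opening'])
go([632.8,224,140],.018)"
```

```text
time_s: 16.45
ee_pos: [563.9, -80.7, 220.2]
tool_rot: [3.139, 0.121, 0.003]
wrist_force: [0.9, -0.2, -0.1]
opening: 0.41
grip_force: 20.0
time_s: 17.25
ee_pos: [569.1, 80.7, 218.9]
tool_rot: [3.139, 0.122, 0.001]
wrist_force: [-0.4, 0.8, -0.3]
opening: 0.411
grip_force: 20.0
19.99446004629135 0.41109236796649773
t 17.25 pos [569.1  80.7 218.9] yaw 0.078 shift units [ 3.73 -6.9   3.95] turn units 0.6 F [-0.4  0.8 -0.3]
 shift units after the turn [ 3.31 -7.11  3.95]
```

```bash
python3 -m pendant '[[[0,0,0],0.6],[[0.5,-1,0],0],[[0.5,-1,0],0],[[0.5,-1,0],0],[[0.5,-1,0],0],[[0.5,-1,0.4],0],[[0.5,-0.9,0.8],0],[[0.2,-0.9,0.9],0]]'
python3 -m pendant '[[[0,0,0.8],0],[[0,0,0],0],[[0,0,0],0]]'
python3 - <<'E'
from h import *
go([632.8,224,112],.018)
im,d=capture("scene"); cv2.imwrite("pics/s7.png",cv2.resize(im[180:320,230:390,::-1],(686,600)))
r=nets.regions_of("scene","slat_a")
for q in r[:3]: print(q["conf"],np.array(q["bbox"])*[640,400,640,400])
E
```

```text
time_s: 18.05
ee_pos: [632.1, 217.8, 176.9]
tool_rot: [-3.141, -0.027, -0.004]
wrist_force: [-0.1, -0.3, -0.9]
opening: 0.412
grip_force: 20.0
time_s: 18.35
ee_pos: [630.9, 215.2, 160.4]
tool_rot: [3.14, 0.026, -0.001]
wrist_force: [0.7, -0.6, -0.6]
opening: 0.413
grip_force: 20.0
t 18.35 pos [630.9 215.2 160.4] yaw 0.016 shift units [ 0.1  -0.44  2.42] turn units -0.02 F [ 0.7 -0.6 -0.6]
 shift units after the turn [ 0.1  -0.44  2.42]
0.62 [249.216 168.     30.976  11.92 ]
0.58 [276.48 232.8   64.32  16.4 ]
```

View pics/s7.png

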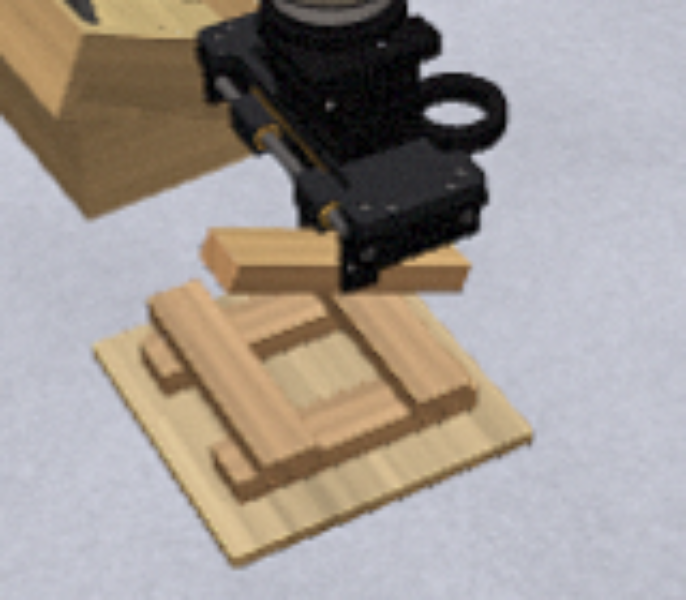

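The slat is held with its near (robot-side) end low, above the stack. I line up, lower it, and then let it pivot under a light grip.

```bash
python3 -m pendant '[[[0.1,-0.44,0.4],0],[[0,0,0.8],0],[[0,0,0.8],0],[[0,0,0.3],0],[[0,0,0],0],[[0,0,0],0]]'; python3 -m pendant '[[[0,0,0],0],[[0,0,0],0]]' - 4; python3 -m pendant '[[[0,0,0.2],0],[[0,0,0.2],0],[[0,0,0],0]]'; python3 -c "
from h import *
go([632.8,224,79],.018)"
```

```text
time_s: 19.05
ee_pos: [632.8, 225.7, 114.1]
tool_rot: [3.141, 0.028, -0.0]
wrist_force: [0.8, 0.3, -0.6]
opening: 0.413
grip_force: 20.0
time_s: 19.25
ee_pos: [633.1, 226.0, 115.1]
tool_rot: [-3.141, -0.028, -0.002]
wrist_force: [0.0, 0.0, -1.5]
opening: 0.414
grip_force: 4.0
time_s: 19.55
ee_pos: [632.3, 225.6, 105.6]
tool_rot: [3.141, 0.028, -0.002]
wrist_force: [-0.3, -0.9, -0.4]
opening: 0.414
grip_force: 4.0
t 19.55 pos [632.3 225.6 105.6] yaw 0.018 shift units [0.03 0.08 1.33] turn units -0.0 F [-0.3 -0.9 -0.4]
 shift units after the turn [0.02 0.08 1.33]
```

```bash
python3 -m pendant '[[[0,0.05,0.25],0],[[0,0,0.25],0],[[0,0,0.25],0],[[0,0,0],0]]'; python3 -m pendant '[[[0,0,0.25],0],[[0,0,0.2],0],[[0,0,0.15],0],[[0,0,0],0]]'
python3 - <<'E'
from h import *
im,d=capture("scene"); cv2.imwrite("pics/s8.png",cv2.resize(im[180:320,230:390,::-1],(686,600)))
E
```

```text
time_s: 19.95
ee_pos: [632.1, 224.4, 90.2]
tool_rot: [3.141, 0.028, -0.003]
wrist_force: [-0.1, 0.3, -0.9]
opening: 0.413
grip_force: 4.0
time_s: 20.35
ee_pos: [632.4, 224.6, 78.7]
tool_rot: [3.141, 0.028, -0.002]
wrist_force: [0.2, 0.9, -1.0]
opening: 0.413
grip_force: 4.0
```

View pics/s8.png

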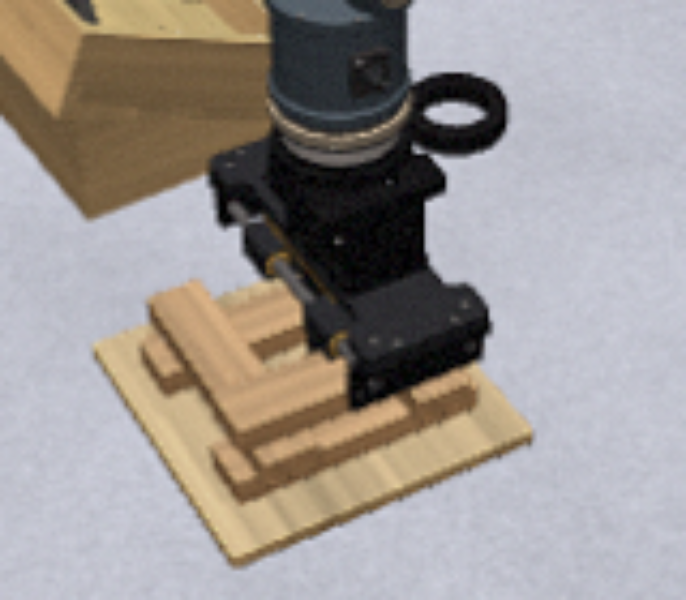

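The slat lies flat on both mids. I release it, rise and check.

```bash
python3 -m pendant '[[[0,0,0],0],[[0,0,0],0],[[0,0,0],0]]' 0.6; python3 -m pendant '[[[0,0,-0.5],0],[[0,0,-0.8],0],[[0,0,-1],0],[[0,0,-1],0],[[0,1,-1],0],[[0,1,-0.8],0],[[-0.2,1,0],0],[[-0.2,1,0],0]]';python3 -m pendant '[[[-0.2,1,0],-0.3],[[-0.2,1,0],-0.3],[[-0.2,1,0],0],[[-0.2,1,0],0],[[-0.2,1,0],0],[[-0.2,1,0],0],[[-0.2,1,0],0],[[-0.2,1,0],0]]' 0.75
cat > chk.py <<'E'
from h import *
B=np.array([633.7,174]); yw=.018; ex=np.array([np.cos(yw),np.sin(yw)]); ey=np.array([-ex[1],ex[0]])
for cam in("top","scene"):
    im,d=capture(cam); P,_=pts(cam,d); Q=np.c_[(P[:,:2]-B)@ex,(P[:,:2]-B)@ey,P[:,2]]
    for lab,m in(("top+",(abs(Q[:,2]-72)<7)&(Q[:,1]>0)),("top-",(abs(Q[:,2]-72)<7)&(Q[:,1]<0)),("mid far",(abs(Q[:,2]-52)<5)&(Q[:,0]>20)),("mid near",(abs(Q[:,2]-52)<5)&(Q[:,0]<-20))):
        q=Q[m&(abs(Q[:,0])<110)&(abs(Q[:,1])<110)].astype(np.float32)
        if len(q)>60:
            c,s,a=cv2.minAreaRect(q[:,:2]); A=np.c_[q[:,:2],np.ones(len(q))]; k=np.linalg.lstsq(A,q[:,2],rcond=None)[0]
            print(cam,lab,np.round(c,1),np.round(s,1),round(a,1),"z",np.median(q[:,2]).round(1),"tilt",k[:2].round(3))
E
python3 chk.py; python3 -c "
from h import *
go([587.2,-232.9,170],.075)"
```

```text
time_s: 20.7
ee_pos: [632.9, 224.8, 79.6]
tool_rot: [-3.141, -0.028, -0.001]
wrist_force: [-0.6, 0.3, 0.2]
opening: 0.569
grip_force: 0.0
time_s: 21.5
ee_pos: [625.9, 143.5, 182.2]
tool_rot: [-3.141, -0.028, -0.002]
wrist_force: [1.0, 0.1, 0.3]
opening: 0.601
grip_force: 0.0
time_s: 22.3
ee_pos: [603.4, -18.7, 180.3]
tool_rot: [3.139, 0.122, -0.004]
wrist_force: [0.3, 0.2, -0.3]
opening: 0.751
grip_force: 0.0
t 22.35 pos [603.  -23.7 180.1] yaw 0.072 shift units [-1.54 10.38  0.55] turn units -0.03 F [-1.4 -3.7 -0. ]
 shift units after the turn [-1.57 10.37  0.51]Traceback (most recent call last):
  File "chk.py", line 8, in <module>
    c,s,a=cv2.minAreaRect(q[:,:2]); A=np.c_[q[:,:2],np.ones(len(q))]; k=np.linalg.lstsq(A,q[:,2],rcond=None)[0]
          ~~~~~~~~~~~~~~~^^^^^^^^^
cv2.error: OpenCV(4.12.0) /io/opencv/modules/imgproc/src/convhull.cpp:143: error: (-215:Assertion failed) total >= 0 && (depth == CV_32F || depth == CV_32S) in function 'convexHull'
```

```bash
sed -i 's/minAreaRect(q\[:,:2\])/minAreaRect(q[:,:2].copy())/' chk.py; python3 chk.py; python3 -c "
from h import *
go([590.5,-233.4,170],.075)"
```

```text
top top+ [-4.3 50.6] [161.7  37.3] 0.2 z 72.9 tilt [0.003 0.017]
top mid far [51.3  1.1] [156.4  44.7] 88.6 z 53.1 tilt [0.    0.001]
top mid near [-58.1   0.5] [ 50.5 158.1] 0.5 z 52.7 tilt [-0.004  0.002]
scene top+ [-1.  51.7] [160.7  40.8] 0.4 z 71.2 tilt [-0.003 -0.021]
scene mid far [55.4  1.2] [ 56.8 162.9] 5.3 z 51.6 tilt [-0.008  0.007]
scene mid near [-46.   -0.9] [ 56.1 163.5] 5.0 z 51.6 tilt [-0.009  0.002]
t 22.45 pos [603.8 -19.  180.5] yaw 0.074 shift units [-1.46 10.64  0.53] turn units -0.01 F [ 0.7  0.8 -0.5]
 shift units after the turn [-1.47 10.64  0.52]
```

```bash
python3 -m pendant '[[[-0.2,1,0],0],[[-0.2,1,0],0],[[-0.2,1,0],0],[[-0.2,1,0],0],[[-0.2,1,0],0],[[-0.2,1,0],0],[[-0.2,1,0],0],[[-0.15,1,0],0]]'
python3 -m pendant '[[[0,1,0],0],[[0,1,0.3],0],[[0,0.6,0.3],0],[[0,0,0],0],[[0,0,0],0]]'
python3 -c "
from h import *
go([588,-233.4,78],.075)"
```

```text
time_s: 23.25
ee_pos: [586.4, -177.7, 181.0]
tool_rot: [-3.138, -0.126, 0.001]
wrist_force: [0.4, 0.4, -1.2]
opening: 0.75
grip_force: 0.0
time_s: 23.75
ee_pos: [590.4, -229.7, 168.6]
tool_rot: [-3.138, -0.123, 0.001]
wrist_force: [0.5, 0.6, 0.5]
opening: 0.751
grip_force: 0.0
t 23.75 pos [ 590.4 -229.7  168.6] yaw 0.079 shift units [-0.13  0.18  4.53] turn units 0.04 F [0.5 0.6 0.5]
 shift units after the turn [-0.13  0.17  4.53]
```

```bash
python3 -m pendant '[[[-0.13,0.1,0.7],0],[[0,0,0.8],0],[[0,0,0.8],0],[[0,0,0.8],0],[[0,0,0.6],0],[[0,0,0.4],0],[[0,0,0.2],0],[[0,0,0.2],0]]' 0.75; python3 -m pendant '[[[0,0,0],0],[[0,0,0],0]]'; python3 -c "
from h import *
go([588,-233.4,78],.075)"
```

```text
time_s: 24.55
ee_pos: [588.4, -233.1, 79.3]
tool_rot: [3.139, 0.122, 0.001]
wrist_force: [0.5, -0.4, -0.4]
opening: 0.752
grip_force: 0.0
time_s: 24.75
ee_pos: [588.4, -233.2, 79.8]
tool_rot: [3.139, 0.122, 0.002]
wrist_force: [-0.0, 0.0, -0.7]
opening: 0.745
grip_force: 0.0
t 24.75 pos [ 588.4 -233.2   79.8] yaw 0.078 shift units [-0.02  0.01  0.09] turn units 0.03 F [-0.   0.  -0.7]
 shift units after the turn [-0.02  0.01  0.09]
```

```bash
python3 -m pendant '[[[0,0,0.06],0],[[0,0,0],0],[[0,0,0],0],[[0,0,0],0],[[0,0,0],0],[[0,0,0],0]]' 0.3 20
python3 -m pendant '[[[0,0,-0.4],0],[[0,0,-0.8],0],[[-0.2,0,-1],0],[[-0.3,0,-1],0],[[-0.3,0,-1],0],[[0,0,-1],0],[[0,-0.5,-1],0],[[0,-1,-1],0]]'
python3 -m pendant '[[[0,-1,-0.3],0],[[0,-1,0],0],[[0,-1,0],0],[[0,-1,0],0],[[0,-1,0],0],[[0,-1,0],0],[[0,-1,0],0],[[0,-1,0],0]]'
python3 -m pendant '[[[0,-1,0],0],[[0,-1,0],0],[[0,-1,0],0],[[0,-1,0],0],[[0,0,0],0.6],[[0,0,0],0]]'
python3 -c "
from h import *
go([634.6,124,116],.018)"
```

```text
time_s: 25.35
ee_pos: [588.0, -233.1, 78.3]
tool_rot: [3.139, 0.122, 0.0]
wrist_force: [-1.6, 0.1, -0.6]
opening: 0.414
grip_force: 20.0
time_s: 26.15
ee_pos: [569.6, -206.1, 224.5]
tool_rot: [3.138, 0.117, 0.003]
wrist_force: [-0.2, 0.9, -0.7]
opening: 0.411
grip_force: 20.0
time_s: 26.95
ee_pos: [557.4, -43.9, 229.7]
tool_rot: [3.139, 0.122, 0.003]
wrist_force: [-0.1, 0.3, -0.5]
opening: 0.409
grip_force: 20.0
time_s: 27.55
ee_pos: [551.2, 35.7, 229.6]
tool_rot: [3.141, 0.031, 0.003]
wrist_force: [0.4, -0.6, -1.6]
opening: 0.411
grip_force: 20.0
t 27.55 pos [551.2  35.7 229.6] yaw 0.019 shift units [ 4.24 -4.33  5.69] turn units 0.01 F [ 0.4 -0.6 -1.6]
 shift units after the turn [ 4.25 -4.34  5.68]
```

```bash
python3 -m pendant '[[[0.8,-0.8,0],0],[[0.8,-0.8,0],0],[[0.8,-0.8,0.4],0],[[0.8,-0.8,0.8],0],[[0.8,-0.8,1],0],[[0.24,-0.33,1],0],[[0,0,0.8],0],[[0,0,0.5],0]]'
python3 -m pendant '[[[0,0,0.5],0],[[0,0,0.3],0],[[0,0,0],0],[[0,0,0],0]]';  python3 -c "
from h import *
go([634.6,124,112],.018)"
```

```text
time_s: 28.35
ee_pos: [633.7, 121.8, 137.0]
tool_rot: [3.14, 0.028, -0.003]
wrist_force: [0.0, -0.3, -0.6]
opening: 0.41
grip_force: 20.0
time_s: 28.75
ee_pos: [634.6, 122.8, 122.8]
tool_rot: [-3.141, -0.027, -0.002]
wrist_force: [0.2, 0.4, 0.2]
opening: 0.408
grip_force: 20.0
t 28.75 pos [634.6 122.8 122.8] yaw 0.017 shift units [-0.   -0.06  0.54] turn units -0.01 F [0.2 0.4 0.2]
 shift units after the turn [-0.   -0.06  0.54]
```

```bash
python3 -m pendant '[[[0,-0.05,0.4],0],[[0,0,0],0],[[0,0,0],0]]' - 4; python3 -m pendant '[[[0,0,0.25],0],[[0,0,0.25],0],[[0,0,0.25],0],[[0,0,0.25],0],[[0,0,0.25],0],[[0,0,0],0]]'; python3 -m pendant '[[[0,0,0.25],0],[[0,0,0.2],0],[[0,0,0.1],0],[[0,0,0],0]]'; python3 -c "
from h import *
go([634.6,124,78.5],.018)"
```

```text
time_s: 29.05
ee_pos: [634.2, 124.1, 114.0]
tool_rot: [3.141, 0.028, -0.0]
wrist_force: [-0.1, -0.1, -0.0]
opening: 0.414
grip_force: 4.0
time_s: 29.65
ee_pos: [633.6, 123.8, 88.1]
tool_rot: [3.141, 0.028, -0.003]
wrist_force: [-0.6, 0.1, -0.7]
opening: 0.412
grip_force: 4.0
time_s: 30.05
ee_pos: [634.4, 124.0, 78.1]
tool_rot: [3.141, 0.028, 0.0]
wrist_force: [-0.6, -0.2, -0.0]
opening: 0.412
grip_force: 4.0
t 30.05 pos [634.4 124.   78.1] yaw 0.018 shift units [ 0.01 -0.   -0.02] turn units -0.0 F [-0.6 -0.2 -0. ]
 shift units after the turn [ 0.01 -0.   -0.02]
```

```bash
python3 -m pendant '[[[0,0,0],0],[[0,0,0],0],[[0,0,0],0]]' 0.6; python3 -m pendant '[[[0,0,-0.5],0],[[0,0,-0.8],0],[[0,0,-1],0],[[0,0,-1],0],[[0,0,-1],0],[[-0.5,0.5,-1],0],[[-1,1,-0.6],0],[[-1,1,0],0]]';python3 -m pendant '[[[-1,1,0],0],[[-1,1,0],0],[[-1,1,0],0],[[-1,1,0],0],[[0,0,0],0],[[0,0,0],0]]'
python3 chk.py
python3 - <<'E'
from h import *
im,d=capture("scene"); cv2.imwrite("pics/s9.png",cv2.resize(im[80:320,180:480,::-1],(750,600)))
yaw=.078; ex=np.array([np.cos(yaw),np.sin(yaw)]); ey=np.array([-ex[1],ex[0]])
P,_=pts("scene",d); a=P[:,:2]@ex; b=P[:,:2]@ey+227
for lo in (180,270):
    k=(P[:,2]>lo)&(P[:,2]<lo+30)&(abs(b)<100)&(a>620)&(a<780); print(lo,np.median(a[k]).round(1) if k.any() else None)
E
```

```text
time_s: 30.35
ee_pos: [634.2, 124.0, 78.1]
tool_rot: [3.141, 0.028, -0.0]
wrist_force: [0.1, 0.0, -0.5]
opening: 0.569
grip_force: 0.0
time_s: 31.15
ee_pos: [586.3, 73.6, 200.0]
tool_rot: [-3.141, -0.03, -0.01]
wrist_force: [-0.3, -0.1, -1.2]
opening: 0.599
grip_force: 0.0
time_s: 31.75
ee_pos: [507.2, -8.4, 197.7]
tool_rot: [3.141, 0.027, 0.005]
wrist_force: [-0.0, 0.1, 0.0]
opening: 0.602
grip_force: 0.0
top top+ [-4.  50.4] [160.5  37.5] 0.4 z 72.9 tilt [0.    0.007]
top top- [ -0.2 -47.7] [161.1  36.5] 0.1 z 72.7 tilt [0.004 0.012]
top mid far [49.3  0.7] [157.2  47.2] 85.7 z 53.3 tilt [ 0.01 -0.  ]
top mid near [-58.    8.5] [ 51.1 141.5] 0.4 z 52.6 tilt [-0.023 -0.008]
scene top+ [-1.1 52.1] [161.   41.6] 0.2 z 71.1 tilt [-0.003 -0.018]
scene top- [  2.8 -49.8] [161.2  42.1] 0.0 z 71.2 tilt [-0.003 -0.04 ]
scene mid far [50.1  9.3] [ 60. 142.] 1.2 z 51.9 tilt [-0.006  0.004]
scene mid near [-50.4  23.3] [ 55.7 118.7] 2.2 z 52.0 tilt [-0.018  0.   ]
180 670.6
270 686.7
```

View pics/s9.png

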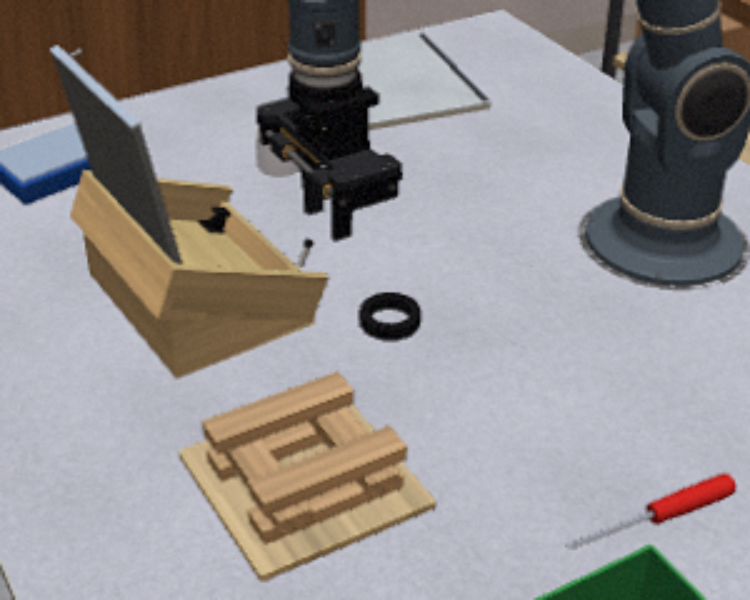

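Both slats lie flat at about y = ±50 mm on the board (stack at px 320,460). The flap stands open at (120,150), nothing else has moved, and the robot is clear.

```bash
python3 -c "
from rig import arm
print(arm.sign_off())"
```

```text
the job is handed in; nothing more can be done
None
```

I handed the job in at about 32 s of the 72 s: the flap stands wide open by itself (about 2.17 rad), and both slats lie flat as the third layer, within about 3 mm of their places, with no sign that the stacked slats or other things moved.

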